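# Lock the demo jar and unscrew its lid

## Robot

A 6-joint arm with a two-finger parallel gripper is mounted at the origin on the work surface. World frame = base frame: x ahead of the robot, y to its left, z up, the work surface at z = 0. Lengths are in mm, angles in rad, forces in N, time in s.
With the tool pointing down it reaches from about 350 to 775 mm from the base axis. Payload 7.3 kg.
Tool frame: the origin (TCP) lies midway between the tips of the shut fingers; the grasp point (between the pads) lies 19 mm behind it; z points along the fingers, y is the line along which they close (so a half turn about z gives the same grasp; the last joint's range is limited). The gripper opens to 92 mm and grips with 3 to 60 N. Pads are 19 mm wide; open, the fingers measure 130 mm over their backs; the gripper's body (75 mm by 190 mm) begins 47 mm behind the grasp point.
Start: joints at [1.189, 0.342, 1.524, -0, 1.275, -0.146], TCP at [122.635, 510.495, 226.741] pointing down, gripper open.
Joint ranges: [-2.53, 2.53], [-0.77, 2.02], [0.04, 2.7], [-1, 4.14], [0.28, 2.66], [-3.11, 3.11]. Speed limits (rad/s): [2.57, 2.57, 3.14, 3.14, 3.14, 3.14].

## Interface

Orientations are given as a rotation vector (axis times angle).
In Python, from station import r, eyes gives the robot as it stands (r), with the cameras (eyes).
- The arm moves only by the shell command python3 jog.py 'ROWS' [FORCE]. ROWS is a JSON list of rows, 1 to 10 of them, each of 5 numbers: dx, dy, dz in mm, then a turn about the tool's z in rad, then the finger opening in mm; each row is the pose to reach, as a shift and turn from the pose commanded when the command began, along the tool's axes at that moment; what a row does not reach only later rows make up. A row lasts 1/8 s, in which the tool goes at most 62.5 mm and 0.188 rad, less where a joint would pass 70% of its speed; a pose out of reach is approached as far as the arm can. The fingers move at their own pace and stop on an object; FORCE is the grip in N (left out, the last holds). Time passes only in rows, so rows that do not move let the fingers close. It prints the time, the measured TCP pose, the force, the opening and the grip force at its end. Input that does not fit is refused with a message, and nothing moves.
- r.sense(): the state, without advancing time (a new reading comes with each control period).
- eyes.grab_frame(name): name is "scene" or "top" or "wrist"; returns a dict with "image" (384x512x3 uint8, blue, green, red), "fovy" (degrees; the focal length in pixels is half the picture's height over the tangent of half this angle, whatever the lens; pixels are square), "cx", "cy" (the principal point, pixels), "rvec" (rotation vector, rad) and "tvec" (3), from world to camera coordinates, as OpenCV has them. Camera axes: x right, y down, z forward; pixel columns grow to the right and rows downward; lengths in mm; the calibration is good to about 2 mm. A picture is of the moment at which its call begins. There is no depth.
- r.finish_job(): hands the job in; it is judged then, once.
The state is a dict: "time": time; "joints": joint angles; "qvel": joint speeds; "effort": joint torques, N m; "position": TCP position; "tool_rot": TCP orientation; "contact_force": force on the tool from outside, world axes, zero at the start; "wrist_torque": the same for the moment, N m; "grip_width": finger opening in mm; "grasp_force": force on a finger pad.
Only numpy, scipy, OpenCV 4.12 (cv2) and the standard library are available. Lean on these libraries where they do the work, as an engineer would, in place of code of your own. Each camera call takes 0.05 s, during which the arm holds its last target. There are 200 camera calls.

## Task

On the toy-aisle demo table, knock the wooden locking peg of the jar holder fully down with the mallet so the jar cannot turn, and set the mallet back down on the bare table. Then unscrew the tight eight-sided cap anticlockwise, stop turning as soon as its threads let go (well short of a quarter turn), lift it straight up and finish while still holding it level, about 2 to 3 cm clear above the jar's mouth and centred over it. Touch the peg only with the mallet, do not let the jar turn, lift or tip in its holder, and leave the other goods alone.

Things in the scene. Friction and masses are not known exactly. Their poses are not given: they have to be found in the camera images.
- holder: fixed plywood board 110 x 185 mm, 20 mm thick, with a round pocket 84 mm wide and 10 mm deep that holds the jar's foot. Origin: on the underside of the board (the table, z = 0), under the pocket's centre; z up. The locking peg stands 85 mm from the pocket's centre along the holder's -y; the board reaches from y = -130 to y = +55 mm and x = -55 to +55 mm
- lock_peg: the locking peg with its round wooden head, 26 mm in diameter; slides 12 mm straight down, until its head rests on the wooden cheeks beside it. 7 to 9 N move it, its weak spring cannot lift it, it stays where it is left. When down, its steel tongue, 8 mm wide, sits in a notch of the jar's foot, so the jar turns at most about 0.1 rad. Origin on its axis, 40 mm below its top face
- peg_top (a point): centre of the top face of the peg's head: 57 to 60 mm above the table at the start, 48 mm when fully down
- jar: clear round jar 95 mm tall (61 mm diameter body, 38 mm neck) full of marbles, with a grey toothed foot of 81 mm diameter in the holder's pocket; loose, about 0.4 kg. Origin: centre of its underside, 10 mm above the table; z up. Its shoulder is 60 to 70 mm and its mouth 95 mm above the origin; a sprung rubber seal stands up to 100 mm above it
- cap: aluminium eight-sided cap on the jar, 58 mm across flats, 24 mm tall, about 0.06 kg, hollow. Origin: centre of its open underside, 78 mm above the jar's origin when screwed on; z up. Its flats face its own x and y axes and the diagonals between. Three lugs inside sit under three lugs on the neck, and a sprung seal pushes it up at 15 N: about 0.25 to 0.4 N m to turn
- cap_top (a point): centre of the cap's flat top, 112 mm above the table when screwed on. The cap's x axis starts within 0.08 rad of the jar's x axis. Turned anticlockwise seen from above (+yaw) it is free once 0.6 rad past the jar's x axis and then lifts straight off; over 1.3 rad past is too far, and near 1.4 rad it hits a stop. Clockwise it meets a stop almost at once
- mallet: wooden mallet standing on its head on the table: round head 44 mm in diameter, 64 mm tall, axis upright; handle level, 18 mm wide, 22 mm high, axis 32 mm above the table, running along the mallet's -y to 160 mm from the head's axis. 0.25 kg, balanced near 17 mm from the head's axis, so it stands alone. Origin: centre of the head's lower (striking) face; z up
- mallet_head (a point): centre of the mallet's head, 32 mm above the lower striking face
- mallet_grip (a point): point on the middle of the handle, 40 mm from the head's axis, 32 mm above the striking face's level: where to take it from above, fingers closing along the mallet's x
- tape_roll: bystander: cardboard tape roll lying flat, 90 mm in diameter, 25 mm high; origin under its centre
- bead_jar: bystander: small closed jar with a white lid, 48 mm in diameter, 70 mm tall; origin under its centre
- game_box: bystander: blue game box 90 x 160 x 45 mm; origin under its centre
- spinning_top: bystander: wooden spinning top, 48 mm in diameter, 55 mm tall, standing; origin under its centre
- pen_cup: bystander: black cup with pens, 72 mm in diameter, 95 mm tall, pens to 140 mm; origin under its centre
- toy_car: bystander: wooden toy car 90 x 60 x 54 mm; origin under its centre

How it is judged (in metres and radians):
On the way, in this order (a step that is already met when the one before it is completed fails the run):
1. the locking peg is driven fully down with the mallet (height (world z) of peg_top below 0.0495 m and contact force between the fingers and mallet above 1 N), for 0.1 s.
2. the mallet is set down on the table and let go (contact force between the fingers and mallet below 0.1 N and height (world z) of mallet_head below 0.04 m and linear speed of mallet below 0.03 m/s and contact force between mallet and holder below 0.1 N), for 0.2 s.
3. the gripped cap is turned free while still on the neck (angle between the x axis of cap and the x axis of jar, either way round above 0.45 rad and contact force between the fingers and cap above 1 N and z of cap in the frame of jar below 0.088 m), for 0.05 s.
At the end, for the whole second after the job is handed in: Fingers hold the cap still, level (0.15 rad), underside 7 to 50 mm above the jar's rim, within 15 mm of its axis, touching nothing else; peg top under 49.5 mm high (48 is fully down); jar upright in its pocket, turned under 0.22 rad; mallet at rest on the table, clear of the holder (z of cap in the frame of jar between 0.102 and 0.145 m and horizontal distance between cap and jar below 0.015 m and angle between cap's own z axis and vertical below 0.15 rad and linear speed of cap below 0.02 m/s and contact force between the fingers and cap above 1 N and contact force between cap and jar below 0.1 N and contact force between cap and mallet below 0.1 N and height (world z) of peg_top below 0.0495 m and distance between jar and holder below 0.014 m and angle between jar's own z axis and vertical below 0.05 rad and angle between the x axis of jar and the x axis of holder, either way round below 0.22 rad and height (world z) of mallet_head below 0.04 m and linear speed of mallet below 0.03 m/s and contact force between mallet and holder below 0.1 N); the arm keeps its last pose, push and grip.
It fails at once if the robot touches the peg itself instead of using the mallet (contact force between any of the fingers, the arm and lock_peg above 1 N).
It fails at once if the cap is turned too far, past 1.3 rad from the jar's x axis (angle between the x axis of cap and the x axis of jar, either way round above 1.3 rad).
It fails at once if the jar turns, is lifted or tips in its holder (angle between the x axis of jar and the x axis of holder, either way round above 0.3 rad or z of jar in the frame of holder above 0.018 m or angle between jar's own z axis and vertical above 0.12 rad).
It fails at once if other goods are disturbed (moved more than 25 mm) (distance of any of tape_roll, bead_jar, game_box, spinning_top, pen_cup, toy_car from where it was at the start of the episode above 0.025 m).
It also fails if it takes over 59 s, if anything falls off the work surface, if the arm or the gripper's body presses on something with over 40 N, if the wrist force passes 120 N, or if a joint passes its speed limit or range.

## Working session

There is one attempt and no reset: what is moved stays moved. The work goes in short steps, Python scripts to look and compute and a shell command to move; the robot and the scene stay as the last step left them, time stands still between calls to the robot, and variables do not carry over. Pictures are saved under pics/ and viewed, at most 10 in all, crops included, and the job is handed in when it is done.

```bash
ls; mkdir -p pics; cat > h.py <<'E'
import cv2,numpy as np
from station import r, eyes
def grab(n,f):
    d=eyes.grab_frame(n); cv2.imwrite(f,d["image"]); return d
def cam(d):
    R=cv2.Rodrigues(np.array(d["rvec"],float))[0]; t=np.array(d["tvec"],float).ravel()
    f=d["image"].shape[0]/2/np.tan(np.radians(d["fovy"])/2)
    return R,t,f
def back(d,u,v,z):
    R,t,f=cam(d); c=-R.T@t
    k=R.T@np.array([(u-d["cx"])/f,(v-d["cy"])/f,1.])
    return c+k*(z-c[2])/k[2]
def proj(d,p):
    R,t,f=cam(d); q=R@np.array(p,float)+t
    return q[0]/q[2]*f+d["cx"],q[1]/q[2]*f+d["cy"]
E
python3 - <<'E'
from h import *
import pickle
ds={n:grab(n,f"pics/{n}0.png") for n in("scene","top","wrist")}
pickle.dump(ds,open("d0.pkl","wb"))
for n,d in ds.items():
    R,t,f=cam(d); print(n,(-R.T@t).round(),f,d["cx"],d["cy"])
print(r.sense())
E
```

```text
jog.py
pics
station.py
scene [1160. -471.  592.] 397.9130387795292 255.46215142320585 194.98705948654475
top [473.  39. 968.] 351.8843859139364 257.53492206937847 192.99882854908833
wrist [ 58. 526. 383.] 297.32978035912174 252.91608327301236 194.84183698919728
{'time': 0.15, 'joints': array([ 1.18900152e+00,  3.42587546e-01,  1.52472811e+00, -1.37217547e-05,
        1.27542006e+00, -1.45984506e-01]), 'qvel': array([-1.95111779e-05, -1.67951025e-03, -6.47436677e-04,  8.49194046e-04,
        2.71394344e-05, -1.12166641e-05]), 'effort': array([ 8.23154787e-04, -4.31470084e+01, -2.44349939e+01,  7.18727033e-02,
        5.38701320e-02, -1.03650773e-04]), 'position': array([122.525353  , 510.21429784, 226.21596419]), 'tool_rot': array([-3.69512457e-01, -3.11949808e+00,  1.73858292e-03]), 'contact_force': array([-0.51497558, -0.00849642, -0.47669514]), 'wrist_torque': array([-0.04486909,  0.0171155 , -0.03513483]), 'grasp_force': 0.0, 'grip_width': 91.66956728105487}
```

```bash
python3 -c "
import cv2
a=cv2.imread('pics/top0.png');cv2.imwrite('pics/top0b.png',cv2.resize(a,(800,600),interpolation=cv2.INTER_CUBIC))
a=cv2.imread('pics/scene0.png');cv2.imwrite('pics/scene0b.png',cv2.resize(a,(800,600),interpolation=cv2.INTER_CUBIC))"
```

```text
(no output)
```

View pics/top0b.png

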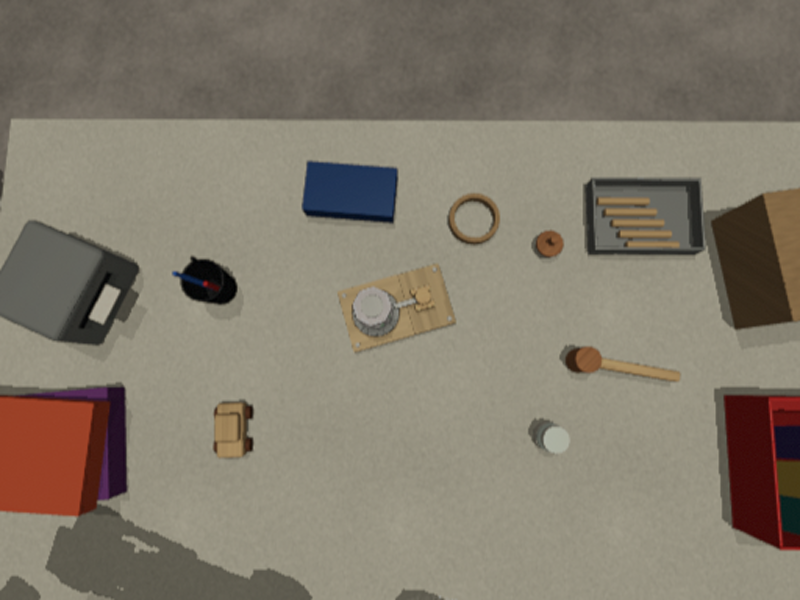

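View pics/scene0b.png

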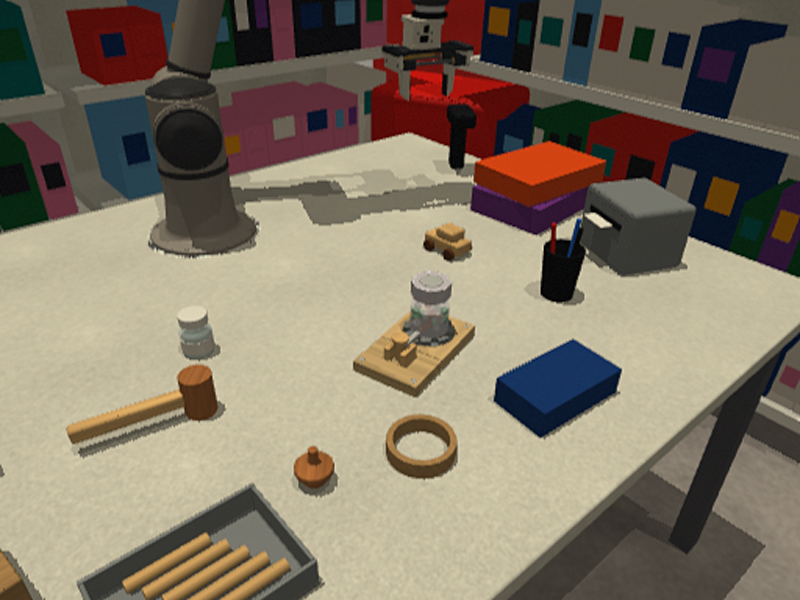

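The top view shows, in 800x600 pixels, the mallet head at (587,359) with its handle end at (680,377). The cap is at (374,307), the peg head at (424,295), and the holder corners are at (339,294), (436,265), (455,322) and (356,351). The scene view agrees with this.

```bash
python3 - <<'E'
from h import *
import pickle
ds=pickle.load(open("d0.pkl","rb")); t=ds["top"]; s=ds["scene"]; k=.64
for n,(u,v),z in [("head",(587,359),64),("handle end",(680,377),43),("cap",(374,307),112),("peg",(424,295),58.5)]+[("corner",c,20) for c in((339,294),(436,265),(455,322),(356,351))]+[("car",(232,430),40),("bead",(555,439),70),("tape",(474,218),25),("top",(549,243),40),("pen",(208,282),95)]:
    print(n,back(t,u*k,v*k,z).round(1))
for n,(u,v),z in [("head",(197,375),64),("cap",(432,282),112),("peg",(402,339),58)]:
    print("scene",n,back(s,u*k,v*k,z).round(1))
T=t["image"]
cv2.imwrite("pics/c1.png",np.hstack([cv2.resize(T[165:230,210:300],None,fx=5,fy=5,interpolation=cv2.INTER_CUBIC),cv2.resize(T[205:270,355:425],None,fx=5,fy=5,interpolation=cv2.INTER_CUBIC)]))
E
```

```text
head [ 505.7 -247.4   64. ]
handle end [ 478.6 -406.1   43. ]
cap [581.4  98.  112. ]
peg [609.3  18.4  58.5]
corner [615.4 165.9  20. ]
corner [668.5  -3.2  20. ]
corner [568.4 -36.4  20. ]
corner [516.4 133.9  20. ]
car [382.6 334.7  40. ]
bead [ 378.5 -190.7   70. ]
tape [752.5 -69.6  25. ]
top [ 704.6 -196.5   40. ]
pen [621.7 369.   95. ]
scene head [ 510.3 -249.2   64. ]
scene cap [587.3 100.  112. ]
scene peg [613.8  18.7  58. ]
```

View pics/c1.png

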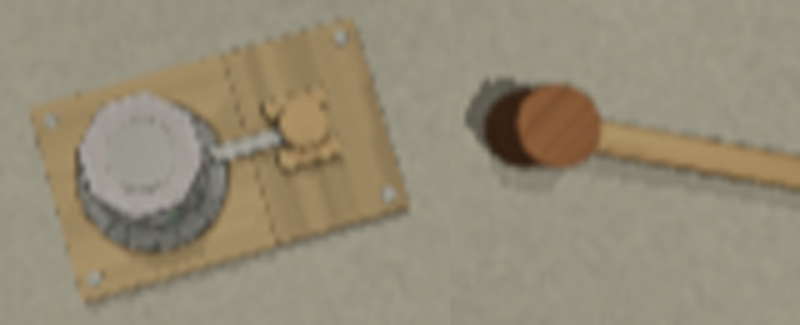

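The crop confirms the cap at original pixel (238,196), the peg at (271,189) and the mallet head at (377,230). Peg to pocket comes out at 85 mm and the handle at 161 mm, both as specified. Holder yaw is about 0.30 and mallet yaw about -0.17.

```bash
cat >> h.py <<'E'
from scipy.spatial.transform import Rotation as Ro
def delta(p,yaw=None):
    s=r.sense(); R=Ro.from_rotvec(s["tool_rot"]).as_matrix()
    d=R.T@(np.array(p,float)-s["position"]); ya=np.arctan2(R[1,1],R[0,1])
    o=None if yaw is None else -((yaw-ya+np.pi/2)%np.pi-np.pi/2)
    print("d",d.round(1),"turn",o,"pos",s["position"].round(1),"yaw",round(ya,3),"q6",s["joints"][5].round(2),"t",s["time"])
E
python3 jog.py '[[-402, -273, 0, 1.5, 70], [-402, -273, 0, 1.5, 70], [-402, -273, 0, 1.5, 70], [-402, -273, 0, 1.5, 70], [-402, -273, 0, 1.5, 70], [-402, -273, 0, 1.5, 70], [-402, -273, 0, 1.5, 70], [-402, -273, 0, 1.5, 70], [-402, -273, 0, 1.5, 70]]' 40
python3 -c "
from h import *
delta((499,-287,150),-.169)"
```

```text
time: 1.27
position: [451.4, 148.8, 226.3]
tool_rot: [2.402, 2.024, -0.001]
contact_force: [-0.9, 0.3, 0.8]
grip_width: 69.9
grasp_force: 0.0
d [-421.3  120.9   76.4] turn -0.0015765317164513348 pos [451.4 148.8 226.3] yaw -0.171 q6 0.33 t 1.275
```

```bash
python3 jog.py '[[-421, 121, 30, 0, 70], [-421, 121, 76, 0, 70], [-421, 121, 76, 0, 70], [-421, 121, 76, 0, 70], [-421, 121, 76, 0, 70], [-421, 121, 76, 0, 70], [-421, 121, 76, 0, 70], [-421, 121, 76, 0, 70], [-421, 121, 76, 0, 70]]'
python3 - <<'E'
from h import *
import pickle
d=grab("wrist","pics/w1.png"); pickle.dump(d,open("d1.pkl","wb"))
print([proj(d,p) for p in((506,-247,64),(499,-287,43),(479,-406,43))])
delta((499,-287,13),-.169)
E
```

```text
time: 2.4
position: [499.7, -282.9, 150.2]
tool_rot: [-2.395, -2.031, -0.0]
contact_force: [0.4, 0.4, 0.5]
grip_width: 70.0
grasp_force: 0.0
[(np.float64(252.5059565098381), np.float64(156.44903461763488)), (np.float64(252.2000542575497), np.float64(197.68201394396135)), (np.float64(252.0716562701762), np.float64(311.59193709411187))]
d [-5.000e+00 -1.000e-01  1.376e+02] turn 0.005724443542127755 pos [ 500.  -282.2  150.6] yaw -0.163 q6 -0.48 t 2.45
```

View pics/w1.png

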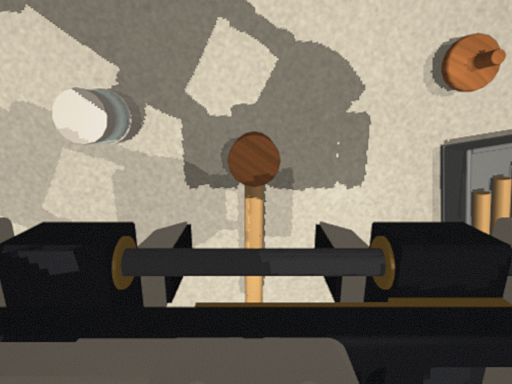

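The wrist view shows the mallet head at (254,159), with the handle straight down the picture at u=254. Both are within 2 mm of my estimate, so I'm descending.

```bash
python3 jog.py '[[-5, 0, 50, 0, 70], [-5, 0, 100, 0, 70], [-5, 0, 125, 0, 60], [-5, 0, 137, 0, 60], [-5, 0, 137, 0, 18], [-5, 0, 137, 0, 10], [-5, 0, 137, 0, 10], [-5, 0, 137, 0, 10], [-5, 0, 137, 0, 10]]' 60
python3 -c "
from h import *
delta((499,-287,120))"
```

```text
time: 3.58
position: [499.3, -289.2, 14.1]
tool_rot: [2.397, 2.03, 0.0]
contact_force: [0.6, 0.4, 1.7]
grip_width: 17.9
grasp_force: 60.0
d [   2.1   -0.6 -105.9] turn None pos [ 499.3 -289.2   14.1] yaw -0.165 q6 -0.49 t 3.575
```

```bash
python3 jog.py '[[0, 0, -30, 0, 10], [0, 0, -80, 0, 10], [0, 0, -126, 0, 10], [0, 0, -126, 0, 10]]'
python3 -c "
from h import *
delta((597,-90,140))"
```

```text
time: 4.08
position: [500.8, -290.3, 143.4]
tool_rot: [2.391, 2.026, 0.003]
contact_force: [0.4, 0.2, -2.1]
grip_width: 17.8
grasp_force: 60.0
d [213.4  62.    3. ] turn None pos [ 500.8 -290.3  143.4] yaw -0.165 q6 -0.49 t 4.075
```

```bash
python3 jog.py '[[213, 62, 3, 0, 10], [213, 62, 3, 0, 10], [213, 62, 3, 0, 10], [213, 62, 3, 0, 10], [213, 62, 3, 0, 10], [213, 62, 3, 0, 10]]'
python3 - <<'E'
from h import *
import pickle
d=grab("wrist","pics/w2.png"); pickle.dump(d,open("d2.pkl","wb"))
print([np.round(proj(d,p)) for p in((608.5,19,58),(582,99,112))])
delta((603.5,-10.5,110))
E
```

```text
time: 4.82
position: [594.4, -89.3, 135.3]
tool_rot: [-2.395, -2.03, 0.003]
contact_force: [-0.7, 0.4, -2.7]
grip_width: 17.3
grasp_force: 60.0
[array([247.,  58.]), array([ 163., -129.])]
d [79.7 -4.1 25.7] turn None pos [594.4 -89.8 135.7] yaw -0.166 q6 -0.11 t 4.875
```

View pics/w2.png

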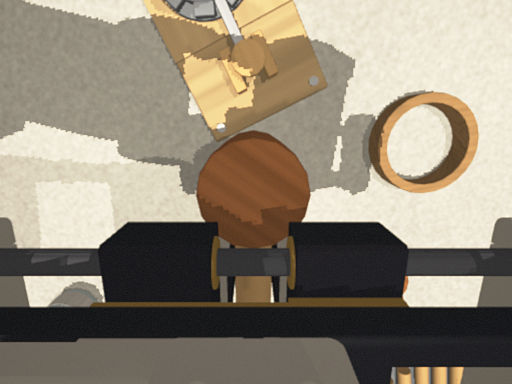

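The wrist view shows the peg head at (249,55), against a prediction of (247,58). That puts the peg at about (610.5,21). The mallet head is centred on u=253, with nothing near it.

```bash
python3 jog.py '[[50, -2, 15, 0, 10], [82, -3, 40, 0, 10], [82, -3, 40, 0, 10], [82, -3, 40, 0, 10]]'
python3 -c "
from h import *
delta((605.5,-8.5,62))"
```

```text
time: 5.38
position: [605.8, -9.1, 96.9]
tool_rot: [2.398, 2.029, -0.0]
contact_force: [1.4, -0.3, -2.6]
grip_width: 17.6
grasp_force: 60.0
d [ 0.6 -0.5 34.9] turn None pos [605.8  -9.1  96.9] yaw -0.166 q6 0.03 t 5.375
```

```bash
python3 jog.py '[[0, 0, 20, 0, 10], [0, 0, 30, 0, 10], [0, 0, 36, 0, 10], [0, 0, 38, 0, 10], [0, 0, 38, 0, 10]]'
python3 - <<'E'
from h import *
d=grab("scene","pics/s2.png"); cv2.imwrite("pics/s2b.png",cv2.resize(d["image"][150:270,200:340],None,fx=5,fy=5,interpolation=cv2.INTER_CUBIC))
s=r.sense();print(s["contact_force"],s["wrist_torque"],s["position"])
E
```

```text
time: 6.0
position: [606.5, -9.6, 61.8]
tool_rot: [2.395, 2.028, 0.001]
contact_force: [-5.9, -5.0, 16.2]
grip_width: 17.6
grasp_force: 60.0
[-7.14889141 -4.40536391 15.1915733 ] [-0.6825137   1.25775561  0.08113237] [606.5104093   -9.59736859  61.87055972]
```

View pics/s2b.png

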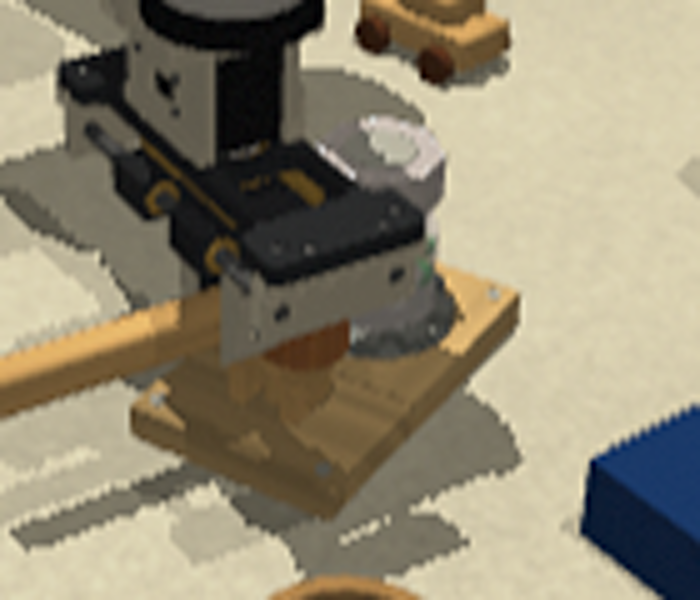

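The scene crop shows the mallet head on the peg, with the gripper clear of the cap. The push is 18 N, well above the 9 N that moves the peg, so it is probably at its stop. I'll press slightly more to confirm.

```bash
python3 jog.py '[[0, 0, 3, 0, 10], [0, 0, 5, 0, 10], [0, 0, 5, 0, 10]]'
python3 jog.py '[[0, 0, -20, 0, 10], [0, 0, -60, 0, 10], [0, 0, -75, 0, 10], [0, 0, -75, 0, 10]]'
python3 jog.py '[[-60, 0, 0, 0, 10], [-130, 0, 0, 0, 10], [-130, 0, 0, 0, 10], [-130, 0, 0, 0, 10]]'
python3 - <<'E'
from h import *
d=grab("wrist","pics/w3.png");e=grab("scene","pics/s3.png")
f=lambda a:cv2.resize(a,(450,450),interpolation=cv2.INTER_CUBIC)
cv2.imwrite("pics/c3.png",np.hstack([cv2.resize(d["image"],(400,300)),cv2.resize(e["image"][170:260,220:340],(400,300),interpolation=cv2.INTER_CUBIC)]))
for z in(48,58): print(proj(d,(610.5,21,z)),proj(e,(610.5,21,z)))
delta((480,-280,16))
E
```

```text
time: 6.42
position: [607.0, -10.7, 60.4]
tool_rot: [2.392, 2.026, 0.003]
contact_force: [-13.7, -7.9, 37.8]
grip_width: 17.3
grasp_force: 60.0
time: 6.92
position: [606.2, -8.0, 129.4]
tool_rot: [2.396, 2.029, 0.002]
contact_force: [0.2, -0.1, -1.9]
grip_width: 17.5
grasp_force: 60.0
time: 7.42
position: [583.6, -136.0, 127.1]
tool_rot: [-2.397, -2.027, 0.001]
contact_force: [-0.8, -0.4, -1.9]
grip_width: 18.0
grasp_force: 60.0
(np.float64(252.65682587385402), np.float64(-20.136838076115396)) (np.float64(256.99183651785796), np.float64(219.45972905629068))
(np.float64(252.61059897373917), np.float64(-26.946031383117685)) (np.float64(257.091052581731), np.float64(215.93171224998196))
d [-160.6  -78.9  111.7] turn None pos [ 584.2 -134.6  127.8] yaw -0.164 q6 -0.19 t 7.525
```

View pics/c3.png

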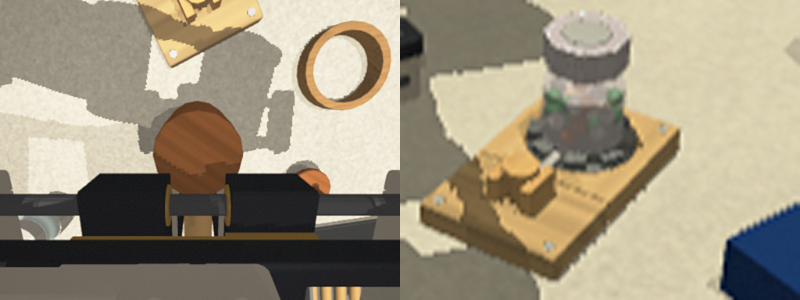

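The peg head is now level with the cheeks and its tongue is in the jar's foot, and the force rose to 38 N at the stop, so it is fully down. Next I'll put the mallet on clear table near (560,-180).

```bash
python3 jog.py '[[-47, -16, 40, 0, 10], [-47, -16, 90, 0, 10], [-47, -16, 105, 0, 10], [-47, -16, 110, 0, 10], [-47, -16, 113, 0, 10], [-47, -16, 115, 0, 10], [-47, -16, 115, 0, 10]]'
```

```text
time: 8.4
position: [561.4, -179.6, 14.5]
tool_rot: [2.396, 2.03, 0.001]
contact_force: [0.4, 0.2, -2.1]
grip_width: 17.7
grasp_force: 60.0
```

```bash
python3 jog.py '[[0, 0, 1, 0, 10], [0, 0, 2, 0, 10], [0, 0, 2, 0, 10], [0, 0, 2, 0, 10]]'
```

```text
time: 8.9
position: [561.3, -179.9, 13.1]
tool_rot: [2.396, 2.03, 0.001]
contact_force: [-1.9, -0.3, 6.7]
grip_width: 17.3
grasp_force: 60.0
```

Contact made. I'll release, let it settle, and go up.

```bash
python3 jog.py '[[0, 0, -0.5, 0, 24], [0, 0, -0.5, 0, 40], [0, 0, -0.5, 0, 50], [0, 0, -0.5, 0, 50], [0, 0, -0.5, 0, 50]]' 40
python3 jog.py '[[0, 0, -40, 0, 50], [0, 0, -100, 0, 80], [0, 0, -160, 0, 88], [0, 0, -220, 0, 88], [0, 0, -220, 0, 88]]'
python3 -c "
from h import *
delta((540,20,230),.3)"
```

```text
time: 9.52
position: [560.9, -179.6, 12.1]
tool_rot: [-2.397, -2.031, -0.0]
contact_force: [-0.2, -0.2, 0.0]
grip_width: 49.7
grasp_force: 0.0
time: 10.15
position: [563.1, -180.6, 237.9]
tool_rot: [2.389, 2.024, 0.007]
contact_force: [0.7, 0.1, -0.9]
grip_width: 85.2
grasp_force: 0.0
d [194.1 -55.8   6.8] turn -0.46487155488886156 pos [ 563.1 -180.6  237.9] yaw -0.165 q6 -0.28 t 10.15
```

```bash
python3 -c "
from h import *
delta((601.5,36,190),.3)"
python3 jog.py '[[220, 2, 20, -0.465, 88], [220, 2, 47, -0.465, 88], [220, 2, 47, -0.465, 88], [220, 2, 47, -0.465, 88], [220, 2, 47, -0.465, 88], [220, 2, 47, -0.465, 88]]'
python3 - <<'E'
from h import *
import pickle
d=grab("wrist","pics/w4.png"); pickle.dump(d,open("d4.pkl","wb"))
print(proj(d,(582,99,112)))
u,v=map(int,proj(d,(582,99,112)))
y0=max(v-75,0);x0=u-100;print(x0,y0)
cv2.imwrite("pics/w4b.png",cv2.resize(d["image"][y0:y0+150,x0:x0+200],None,fx=4,fy=4,interpolation=cv2.INTER_CUBIC))
delta((582,99,190),.3)
E
```

```text
d [220.1   1.8  47.3] turn -0.46487155488886156 pos [ 563.1 -180.6  237.9] yaw -0.165 q6 -0.28 t 10.15
time: 10.9
position: [598.8, 36.5, 184.6]
tool_rot: [-1.864, -2.528, 0.001]
contact_force: [-0.8, -0.2, 0.5]
grip_width: 88.2
grasp_force: 0.0
(np.float64(255.58287539674768), np.float64(120.52672964721476))
155 45
d [65.2  2.4 -5. ] turn -0.0009067074371873485 pos [598.9  36.  185. ] yaw 0.299 q6 -0.37 t 10.95
```

View pics/w4b.png

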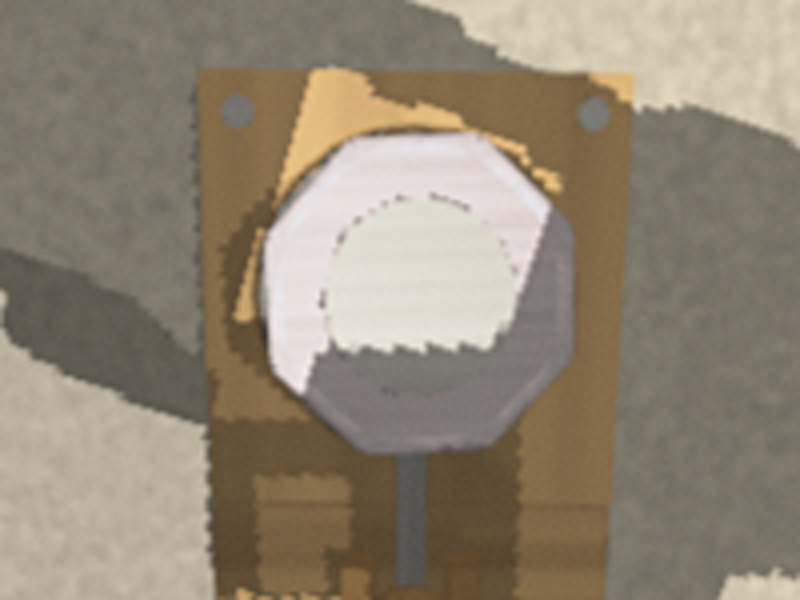

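The crop shows the cap's octagon centred at crop pixel (419,292), which is image pixel (259.8,118). Its flats are turned about 0.03 rad anticlockwise from the gripper.

```bash
python3 - <<'E'
from h import *
import pickle
d=pickle.load(open("d4.pkl","rb"))
c=back(d,259.8,118,112);print(c)
delta((c[0],c[1],185),.33)
E
```

```text
[584.46945872 101.6817364  112.        ]
d [67.   5.5 -0. ] turn -0.030906707437187375 pos [598.9  36.  185. ] yaw 0.299 q6 -0.37 t 10.95
```

```bash
python3 jog.py '[[40, 4, 0, -0.03, 92], [66.5, 5, 0, -0.03, 92], [66.5, 5, 40, -0.03, 92], [66.5, 5, 75, -0.03, 92], [66.5, 5, 92, -0.03, 92], [66.5, 5, 98, -0.03, 92], [66.5, 5, 98, -0.03, 92]]' 40
python3 -c "
from h import *
delta((584,101,87),.33)"
```

```text
time: 11.82
position: [584.8, 101.6, 87.9]
tool_rot: [1.827, 2.555, 0.001]
contact_force: [0.4, -0.5, 1.0]
grip_width: 91.8
grasp_force: 0.0
d [-0.4 -0.9  0.9] turn -0.0007176550567598028 pos [584.8 101.6  87.9] yaw 0.329 q6 -0.29 t 11.825
```

Close gently first to see the side force.

```bash
python3 jog.py '[[0, 0, 0, 0, 70], [0, 0, 0, 0, 62], [0, 0, 0, 0, 56], [0, 0, 0, 0, 50], [0, 0, 0, 0, 50], [0, 0, 0, 0, 50]]' 10
```

```text
time: 12.58
position: [583.9, 102.0, 87.4]
tool_rot: [-1.826, -2.556, 0.0]
contact_force: [-1.9, -0.7, 3.9]
grip_width: 58.0
grasp_force: 10.0
```

```bash
python3 -c "
from h import *
s=r.sense();print(Ro.from_rotvec(s['tool_rot']).inv().apply(s['contact_force']),s['wrist_torque'])"
```

```text
[-0.05684192 -2.07468929 -3.93426891] [-0.17348904  0.37584878 -0.02311496]
```

```bash
python3 jog.py '[[0, 0, 0, 0, 50], [0, 0, 0, 0, 50], [0, 0, 0, -0.06, 50], [0, 0, 0, -0.12, 50], [0, 0, 0, -0.18, 50], [0, 0, 0, -0.24, 50], [0, 0, 0, -0.3, 50], [0, 0, 0, -0.36, 50], [0, 0, 0, -0.42, 50], [0, 0, 0, -0.48, 50]]' 50
python3 -c "
from h import *
s=r.sense();print(s['wrist_torque']);delta((584,101,87),.33)"
```

```text
time: 13.82
position: [584.8, 102.2, 87.7]
tool_rot: [1.164, 2.917, 0.002]
contact_force: [-2.2, -0.8, 5.9]
grip_width: 57.8
grasp_force: 50.0
[-0.02148317  0.24278509 -0.10611272]
d [-0.3 -1.4  0.7] turn 0.48137825575158444 pos [584.8 102.2  87.7] yaw 0.811 q6 -0.77 t 13.825
```

```bash
for i in 1; do python3 jog.py '[[0, 0, 0, -0.06, 50], [0, 0, 0, -0.12, 50], [0, 0, 0, -0.18, 50]]'; done
python3 -c "
from h import *
s=r.sense();print(s['wrist_torque'])
d=grab('wrist','pics/w5.png');e=grab('scene','pics/s5.png')
cv2.imwrite('pics/c5.png',np.hstack([cv2.resize(d['image'],(400,300)),cv2.resize(e['image'][150:240,220:340],(400,300),interpolation=cv2.INTER_CUBIC)]))"
```

```text
time: 14.2
position: [585.3, 102.4, 89.1]
tool_rot: [0.896, 3.008, 0.002]
contact_force: [-3.6, 0.1, 13.9]
grip_width: 57.2
grasp_force: 50.0
[-0.01436659  0.65800354 -0.02059638]
```

View pics/c5.png

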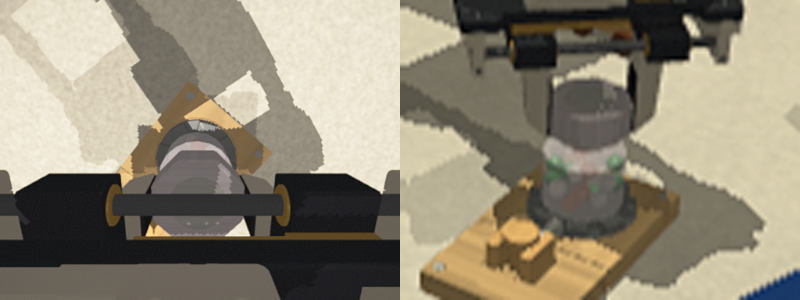

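The wrist torque has gone and the upward push is now about 14 N, which is the seal, so the threads have let go. The scene view shows the jar seated and the peg down. A touch more turn for margin, then a careful lift.

```bash
python3 jog.py '[[0, 0, 0, -0.04, 50], [0, 0, -1, -0.04, 50], [0, 0, -4, -0.04, 50], [0, 0, -7, -0.04, 50], [0, 0, -10, -0.04, 50]]'
```

```text
time: 14.92
position: [584.1, 102.1, 97.1]
tool_rot: [-0.839, -3.027, -0.0]
contact_force: [0.5, -0.3, -0.2]
grip_width: 57.3
grasp_force: 50.0
```

```bash
python3 jog.py '[[0, 0, -8, 0, 50], [0, 0, -16, 0, 50], [0, 0, -24, 0, 50], [0, 0, -30, 0, 50], [0, 0, -32, 0, 50], [0, 0, -32, 0, 50], [0, 0, -32, 0, 50], [0, 0, -32, 0, 50]]'
python3 -c "
from h import *
s=r.sense();print(s['position'],s['qvel'].round(4),s['contact_force'])
d=grab('wrist','pics/w6.png');e=grab('scene','pics/s6.png')
cv2.imwrite('pics/c6.png',np.hstack([cv2.resize(d['image'],(400,300)),cv2.resize(e['image'][130:240,200:347],(400,300),interpolation=cv2.INTER_CUBIC)]))"
```

```text
time: 15.92
position: [584.0, 102.1, 128.9]
tool_rot: [-0.839, -3.027, 0.0]
contact_force: [0.8, -0.8, -0.8]
grip_width: 57.7
grasp_force: 50.0
[583.98987435 102.06816735 128.91851886] [-0.0002 -0.0003 -0.0001  0.0008 -0.0008 -0.0002] [ 0.77386018 -0.81013391 -0.8483142 ]
```

View pics/c6.png

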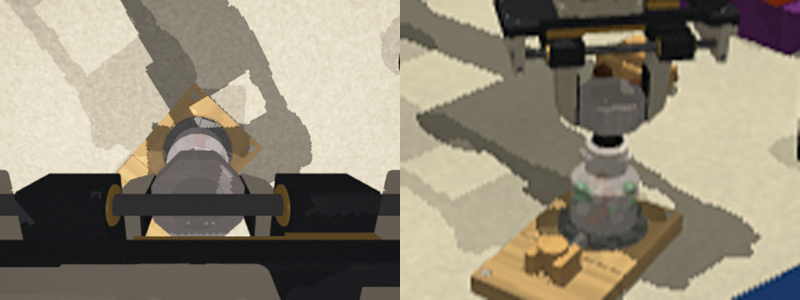

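```bash
python3 - <<'E'
from h import *
d=eyes.grab_frame("scene")
yaw=.33+.70
for z in(129.5,153.5):
    P=[proj(d,(584+31.4*np.cos(yaw+np.pi/8+k*np.pi/4),102+31.4*np.sin(yaw+np.pi/8+k*np.pi/4),z)) for k in range(8)]
    P=np.array(P); print(z,"u",P[:,0].min().round(1),P[:,0].max().round(1),"v",P[:,1].min().round(1),P[:,1].max().round(1), P.round(1).tolist())
print("mouth",proj(d,(584,102,105)),"seal",proj(d,(584,102,110)))
g=cv2.cvtColor(d["image"],cv2.COLOR_BGR2GRAY)
for u in(266,270,274,278,282,286): print(u,g[150:196:1,u].tolist())
E
```

```text
129.5 u 263.4 289.8 v 166.9 179.8 [[287.3, 169.9], [278.8, 166.9], [269.0, 167.6], [263.4, 171.5], [265.3, 176.6], [274.1, 179.8], [284.3, 179.1], [289.8, 174.9]]
153.5 u 263.7 290.5 v 158.1 170.6 [[288.0, 161.0], [279.3, 158.1], [269.4, 158.7], [263.7, 162.5], [265.7, 167.5], [274.5, 170.6], [285.0, 169.9], [290.5, 165.9]]
mouth (np.float64(275.99430135679097), np.float64(182.17763198083813)) seal (np.float64(276.09686047125183), np.float64(180.36895984590583))
266 [17, 17, 17, 12, 87, 118, 118, 120, 105, 109, 114, 96, 88, 88, 88, 87, 88, 91, 92, 89, 89, 90, 91, 90, 90, 84, 115, 182, 170, 110, 112, 114, 115, 114, 137, 139, 113, 103, 104, 126, 156, 170, 169, 165, 161, 161]
270 [155, 168, 111, 115, 118, 119, 103, 86, 86, 85, 86, 82, 79, 78, 79, 79, 82, 85, 85, 85, 88, 87, 88, 87, 86, 87, 86, 82, 165, 191, 139, 100, 154, 192, 181, 139, 108, 129, 122, 104, 106, 106, 106, 113, 153, 176]
274 [69, 80, 66, 45, 29, 26, 26, 23, 53, 80, 83, 78, 79, 78, 79, 78, 80, 80, 81, 99, 102, 88, 84, 83, 84, 87, 89, 88, 90, 70, 21, 13, 10, 40, 150, 195, 154, 101, 106, 106, 106, 107, 98, 89, 84, 132]
278 [77, 87, 86, 77, 77, 79, 81, 73, 78, 86, 82, 78, 79, 78, 79, 80, 78, 78, 98, 114, 101, 88, 89, 90, 90, 90, 91, 91, 93, 67, 9, 13, 13, 9, 147, 197, 153, 101, 104, 105, 107, 104, 103, 102, 101, 138]
282 [75, 77, 122, 150, 119, 86, 85, 81, 85, 104, 112, 108, 104, 106, 93, 79, 77, 79, 98, 118, 108, 90, 90, 92, 91, 91, 89, 88, 103, 181, 197, 167, 197, 217, 202, 158, 120, 135, 129, 108, 103, 101, 100, 118, 152, 167]
286 [97, 82, 80, 72, 116, 135, 104, 80, 73, 62, 64, 77, 83, 80, 82, 82, 82, 81, 107, 109, 88, 91, 90, 90, 88, 87, 84, 117, 178, 206, 204, 203, 202, 202, 202, 203, 202, 206, 167, 111, 111, 116, 143, 161, 160, 162]
```

The cap's lower edge is at v≈179 against a predicted 179.8, and its upper edge at ≈169.5 against 170.6. So it is level, centred and about 25 mm clear of the rim.

```bash
python3 -c "
from station import r, eyes
print(r.finish_job())"
```

```text
the job is handed in; nothing more can be done
None
```

I handed the job in at about 16 s of the 59 s allowed, and no verdict was returned: the peg is fully down, the mallet is back on the bare table, and the cap is unscrewed and held level about 25 mm above the jar's mouth.

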